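# Hang the loaded parts bin on the rack bar

### The arm

A 7-joint arm with a two-finger parallel gripper is mounted at the origin on the work surface. World frame = base frame: x ahead of the robot, y to its left, z up, the work surface at z = 0. Lengths are in m, angles in rad, forces in N, time in s.
With the tool pointing down it reaches from about 0.4 to 0.85 m from the base axis. Payload 4.4 kg.
Tool frame: the origin (TCP) lies at the very end of the fingers, on their centre line; the grasp point (between the pads) lies 19 mm behind it; y points along the fingers, x is the direction in which the jaws open and shut, and the axes are right-handed (so a half turn about y gives the same grasp; the last joint's range is limited). The gripper opens to 94 mm and grips with 3 to 60 N. Pads are 16 mm wide; open, the fingers measure 119 mm over their backs; the gripper's body (75 mm by 177 mm) begins 78 mm behind the grasp point.
Start: joints at [1.129, 0.628, 0.038, 1.517, -0.027, 0.996, -0.02], TCP at [0.239, -0.605, 0.205] pointing down, gripper open.
Joint ranges: [-3.06, 3.06], [-0.37, 2.12], [-1.25, 1.32], [0.18, 2.47], [-1.1, 4.24], [0.23, 1.98], [-2.94, 2.94]. Speed limits (rad/s): [2.57, 2.57, 3.14, 3.14, 3.14, 3.14, 3.14].

### API

Orientations are given as a unit quaternion [x, y, z, w].
In Python, from plant import arm gives the robot as it stands.
- The arm moves only by the shell command python3 -m jog 'ROWS' [OPENING] [FORCE]. ROWS is text: rows parted by semicolons, each of 6 numbers parted by spaces: the shift along the tool's x, y, z scaled (see below), then the turn, a rotation vector about the tool's x, y, z scaled (see below). In form: tx ty tz rx ry rz; .... A call has 1 to 20 rows; each row shifts and turns the commanded pose from where the row before left it, along the tool's axes as they then stand; what a row does not reach is not made up. The controller multiplies each number of a shift by 25 mm and each number of a turn by 5 degrees. A row lasts 1/10 s, in which the tool goes at most 50 mm and 8.59 degrees, less where a joint would pass 70% of its speed; a pose out of reach is approached as far as the arm can. A call with a number of a shift or a turn outside -1 to 1 is refused whole. A call with a gripper value outside its range is refused whole. OPENING is the gripper command: -1 is shut, 1 is fully open, values between are in proportion, set as the call begins (- or left out, the last holds). The fingers move at their own pace and stop on an object; FORCE is the grip in N (left out, the last holds). Time passes only in rows, so rows that do not move let the fingers close. It gives the time, the measured TCP pose, the force and the opening at its end, in the units of the state.
- arm.sense(): the state, without advancing time (a new reading comes with each control period).
- arm.capture(name): name is "side" or "top" or "wrist"; returns a dict with "image" (480x640x3 uint8, red, green, blue), "fx", "fy", "cx", "cy" (pixels), "rvec" (rotation vector, rad) and "tvec" (3), from world to camera coordinates, as OpenCV has them. Camera axes: x right, y down, z forward; pixel columns grow to the right and rows downward; lengths in m; the calibration is good to about 2 mm. A picture is of the moment at which its call begins. There is no depth.
- arm.finish_job(): hands the job in, once; it reports no verdict.
Trained networks look in a picture, given as the dict that the camera call returned (one of the last four; its "shot" number tells which), for a name from the list of things; names that differ only in an ending like _2 or _b are one class to them, and where a whole thing is asked for, a point or a joint stands for the part that bears it (a point fixed in the world has none). Each returns a list of dicts, best first, with "p" (0 to 1); they miss things now and then, are a little off and sometimes report something else, mostly with a low value. They report only what shows in the picture. A call takes as long as a camera call. They do not tell look-alikes from the thing itself.
- arm.search_frame(picture, target): "xy" ([column, row] in pixels, amid what is visible of it).
- arm.outline_of(picture, target): "mask" (480x640 bool, what is visible of it) and "xy" ([column, row] in pixels, amid what is visible of it).
- arm.tip_of(picture, target): "xy" ([column, row] in pixels: a listed point, or the origin of a listed thing).
The state is a dict: "time_s": time; "q": joint angles; "qd": joint speeds; "effort": joint torques, N m; "tcp_pos": TCP position; "tcp_rot": TCP orientation; "contact_force": force on the tool from outside, world axes, zero at the start; "wrist_torque": the same for the moment, N m; "finger_gap": finger opening in m.
Only numpy, scipy, OpenCV 4.12 (cv2) and the standard library are available. Lean on these libraries where they do the work, as an engineer would, in place of code of your own. Each camera call takes 0.05 s, during which the arm holds its last target.

### The job

Pick up the green parts bin by the black tab above its hook and hang it on the rack's top bar, at the green-painted stretch, with the open bin towards the robot and the hook over the bar. Keep the bin upright, and set its hook down on the bar before you let go: its weight lies well in front of the hook, so do not let it drop or swing off. Leave the blue bin standing where it is.

Things in the scene. Friction and masses are not known exactly. Their poses are not given: they have to be found in the camera images.
- green_bin: Green open bin, steel brackets fixed inside, 0.15-0.3 kg, on the table. Origin (mm): centre of its underside; z up, +x to its back. Box 90 (x) x 100 x 60 high. Back plate x 45-49, up to z 106, carries the hook. Black tab on the hook: centre x 61, 12 thick (x), 36 wide (y), z 106-152; pinch it front to back, 60 N or more: the centre of mass is some 45 in front of it and pulls the nose down.
- hook (a point): In mm: point at bin x 61, y 0, z 100, axes as the bin's: middle of the hook lip's flat underside, which sits on the bar, straight below the tab (its top is 52 above). Hook 70 wide (y), lip 6 thick; the bar enters from below between the plate (x 49) and a flange (inner face x 73) that goes down to z 72, splayed to x 86 below z 90.
- bay_top (a point): Top of the fixed rack's upper bar (steel, 12 mm diameter, 131 mm above the table), middle of its 90 long green stretch. x: square to the bar, away from the robot, as the hung bin's +x; y along the bar; z up. A lower rail 70 below holds the hung bin's back: it hangs about 6 degrees nose-down, hook point some 6 forward. A like grey bin is fixed on the bar 150-170 to one side; nothing else is above the bar.
- blue_bin: Bystander: blue bin of the same shape, size and origin as the green one, holding brass bolts, standing on the table. Not to be moved.
Mind the look-alikes: they are no part of the job. Of the things that look like the green_bin, the smaller one is meant.

How it is judged:
By the outcome, as a careful person would: the job done as asked, in the order asked, and still so for the second after the job is handed in, with the robot touching nothing.
It also fails if it takes over 61 s, if anything falls off the work surface, if the arm or the gripper's body presses on something with over 40 N, if the wrist force passes 120 N, or if a joint passes its speed limit or range.

## Working session

There is one attempt and no reset: what is moved stays moved. The work goes in short steps, Python scripts to look and compute and a shell command to move; the robot and the scene stay as the last step left them, time stands still between calls to the robot, and variables do not carry over. Pictures are saved under pics/ and viewed, and the job is handed in when it is done.

```bash
ls; mkdir -p pics; cat > h.py <<'E'
import numpy as np, cv2
from plant import arm
from scipy.spatial.transform import Rotation as R
def K(c): return np.array([[c['fx'],0,c['cx']],[0,c['fy'],c['cy']],[0,0,1.]])
def save(c,n): cv2.imwrite('pics/'+n+'.png',c['image'][:,:,::-1])
def ray(c,uv):
    Rm=R.from_rotvec(np.ravel(c['rvec'])).as_matrix(); t=np.ravel(c['tvec'])
    d=Rm.T@np.array([(uv[0]-c['cx'])/c['fx'],(uv[1]-c['cy'])/c['fy'],1]); return -Rm.T@t,d/np.linalg.norm(d)
def onz(c,uv,z):
    o,d=ray(c,uv); return o+d*(z-o[2])/d[2]
def proj(c,P):
    return cv2.projectPoints(np.array(P,float).reshape(-1,3),np.ravel(c['rvec']).astype(float),np.ravel(c['tvec']).astype(float),K(c),None)[0].reshape(-1,2)
def tri(obs):
    A=np.zeros((3,3));b=np.zeros(3)
    for c,uv in obs:
        o,d=ray(c,uv);M=np.eye(3)-np.outer(d,d);A+=M;b+=M@o
    return np.linalg.solve(A,b)
E
python3 - <<'E'
from h import *
s=arm.sense();print(s)
for n in ['side','top','wrist']:
    c=arm.capture(n);save(c,n+'0')
    print(n,c['fx'],'pos',ray(c,(320,240)))
    for t in ['green_bin','hook','bay_top','blue_bin']:
        try:
            print(t,'sf',[(np.round(r['xy']),round(r['p'],2)) for r in arm.search_frame(c,t)])
        except Exception as e: print(t,e)
        try:
            print(t,'tip',[(np.round(r['xy'],1),round(r['p'],2)) for r in arm.tip_of(c,t)])
        except Exception as e: print(t,e)
E
```

```text
pics
{'time_s': 0.0, 'q': array([ 1.12918611,  0.62932413,  0.03842199,  1.51833811, -0.02699566,
        0.9963061 , -0.01999515]), 'qd': array([ 0.00049745, -0.00067716,  0.00070083,  0.00021872, -0.00177913,
       -0.00055419, -0.00078107]), 'effort': array([ 2.72584539e-04, -5.49730325e+01,  1.14372052e+00, -1.86636078e+01,
       -5.21821424e-02,  2.36407074e-02,  1.70110629e-04]), 'tcp_pos': array([ 0.23836292, -0.60401075,  0.20457758]), 'tcp_rot': array([-0.58423873,  0.39833713, -0.39724491,  0.58496933]), 'contact_force': array([-0.62744633, -0.34557138, -0.33737525]), 'wrist_torque': array([ 0.04402631, -0.01413169, -0.00689467]), 'finger_gap': 0.09389797818190107}
side 457.49772003115703 pos (array([0.44046459, 0.53088635, 0.84888414]), array([ 0.03249017, -0.62408014, -0.78068455]))
green_bin sf [(array([396., 216.]), 0.73), (array([298., 238.]), 0.69)]
green_bin tip [(array([303.6, 249.8]), 0.68), (array([381. , 235.7]), 0.66)]
hook sf [(array([297., 238.]), 0.91), (array([396., 216.]), 0.59)]
hook tip [(array([425.4, 194.5]), 0.75), (array([280.1, 220.2]), 0.71)]
bay_
[... 377 characters left out ...]
, 219.]), 0.89), (array([366., 321.]), 0.82)]
green_bin tip [(array([362.2, 310.6]), 0.67), (array([337.3, 228.9]), 0.61)]
hook sf [(array([337., 218.]), 0.7), (array([365., 324.]), 0.58)]
hook tip [(array([372.7, 356.9]), 0.79), (array([342.8, 193.4]), 0.75)]
bay_top sf [(array([242., 175.]), 0.76)]
bay_top tip [(array([240.9, 173.7]), 0.7)]
blue_bin sf [(array([468., 254.]), 0.7), (array([337., 218.]), 0.16)]
blue_bin tip [(array([460.7, 263.7]), 0.6)]
wrist 367.08624973966965 pos (array([ 0.30358958, -0.5786165 ,  0.38397972]), array([-0.22605711, -0.09151529, -0.96980572]))
green_bin sf []
green_bin tip []
hook sf []
hook tip []
bay_top sf []
bay_top tip []
blue_bin sf []
blue_bin tip []
```

View pics/side0.png

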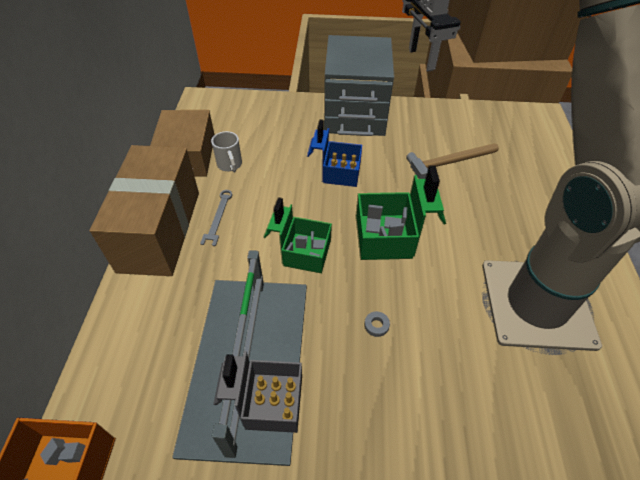

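View pics/top0.png

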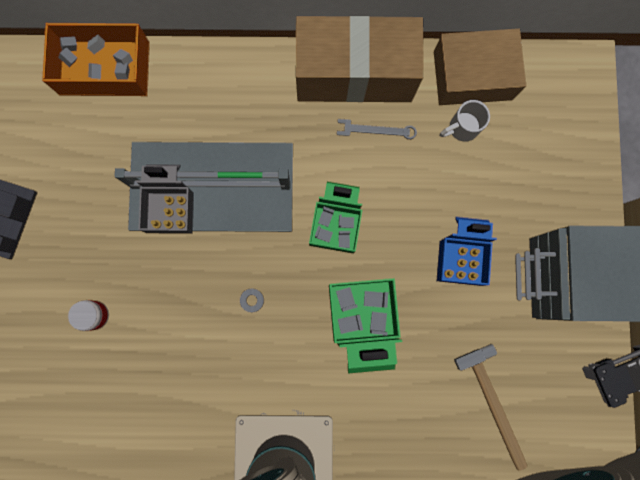

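Candidates for the green bin are top (337,219) / side (298,238), which is smaller, and top (364,318) / side (396,216), which is larger. The description asks for the smaller one, so it should be the first. I'll check that in a crop with sizes.

```bash
python3 - <<'E'
from h import *
c=arm.capture('top');s=arm.capture('side')
np.save('c.npy',np.array([c,s],dtype=object),allow_pickle=True)
a=cv2.resize(c['image'][130:390,180:420],None,fx=2.3,fy=2.3,interpolation=cv2.INTER_CUBIC)
cv2.imwrite('pics/crop1.png',a[:,:,::-1])
b=cv2.resize(s['image'][180:330,200:350],None,fx=4,fy=4,interpolation=cv2.INTER_CUBIC)
cv2.imwrite('pics/crop2.png',b[:,:,::-1])
for n,i in (('top',c),('side',s)):
    for r in arm.outline_of(i,'green_bin'): print(n,r['xy'],r['p'],r['mask'].sum())
print('bay',tri([(c,(240.9,173.7)),(s,(246.4,291.8))]), onz(c,(240.9,173.7),.131),onz(s,(246.4,291.8),.131))
print('hook',tri([(c,(342.8,193.4)),(s,(280.1,220.2))]))
print('org',tri([(c,(337.3,228.9)),(s,(303.6,249.8))]))
print('blue',onz(c,(460.7,263.7),0),onz(s,(341.4,169.6),0))
E
```

```text
top [365.3, 323.0] 0.77 5635
top [337.9, 219.5] 0.72 2986
side [295.8, 236.4] 0.82 3025
side [394.8, 214.8] 0.63 5388
side [335.6, 156.5] 0.27 1946
bay [0.59662985 0.08662412 0.12968456] [0.59469595 0.08643295 0.131     ] [0.59797944 0.0872129  0.131     ]
hook [ 0.56220087 -0.120724    0.09596058]
org [ 0.50649473 -0.11384419  0.00164061]
blue [ 0.42572208 -0.3850381   0.        ] [ 4.32274422e-01 -3.95949894e-01 -1.11022302e-16]
```

View pics/crop1.png

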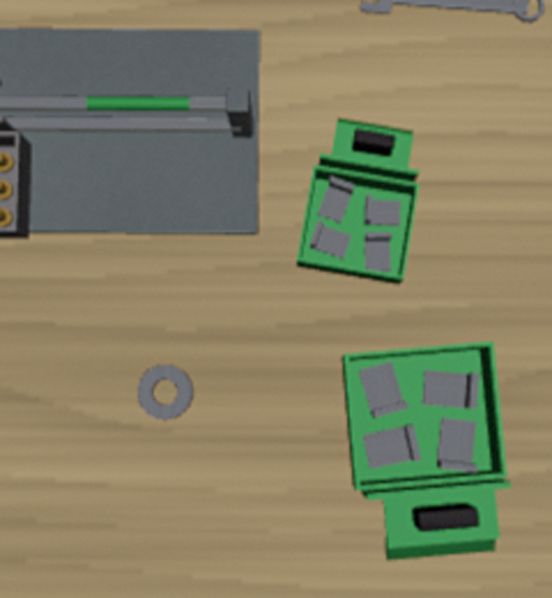

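View pics/crop2.png

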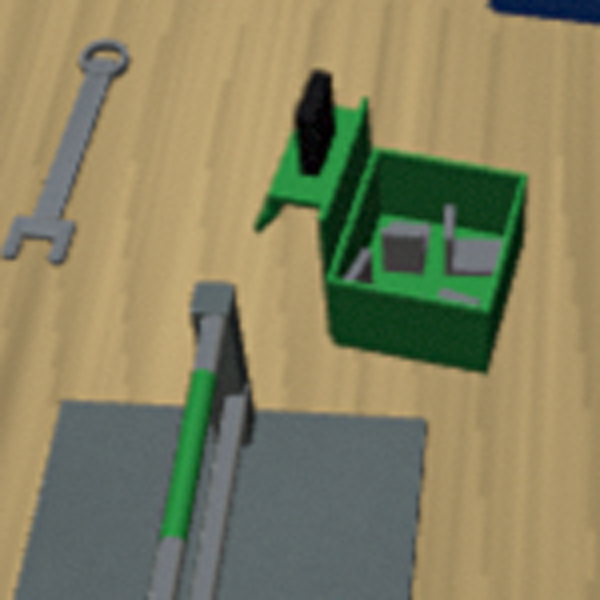

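```bash
python3 - <<'E'
from h import *
from scipy.optimize import least_squares
c,s=np.load('c.npy',allow_pickle=True)
T=lambda u,v:(180+(u+.5)/2.3-.5,130+(v+.5)/2.3-.5)
S=lambda u,v:(200+(u+.5)/4-.5,180+(v+.5)/4-.5)
O=[(c,T(297,264),(-45,50,60)),(c,T(403,282),(-45,-50,60)),(s,S(490,312),(-45,50,60)),(s,S(527,178),(-45,-50,60)),(s,S(490,372),(-45,50,0)),(s,S(333,343),(45,50,0)),(s,S(330,283),(45,50,60)),(c,T(375,142),(61,0,152)),(s,S(321,76),(61,0,152))]
def pts(p):
    x,y,a=p;return lambda P:np.array([x+np.cos(a)*P[0]/1e3-np.sin(a)*P[1]/1e3,y+np.sin(a)*P[0]/1e3+np.cos(a)*P[1]/1e3,P[2]/1e3])
def f(p):
    g=pts(p);return np.concatenate([proj(i,g(P))[0]-uv for i,uv,P in O])
r=least_squares(f,[.51,-.115,-.15],loss='soft_l1');print('bin',r.x,np.degrees(r.x[2]));print(np.round(r.fun.reshape(-1,2),1))
g=pts(r.x);print('hook',g((61,0,100)))
# green stretch by colour
for n,i,(u0,u1,v0,v1) in(('top',c,(200,285,160,190)),('side',s,(235,262,255,330))):
    h=cv2.cvtColor(i['image'],cv2.COLOR_RGB2HSV);m=((h[...,0]>40)&(h[...,0]<80)&(h[...,1]>110))
    q=np.zeros_like(m);q[v0:v1,u0:u1]=m[v0:v1,u0:u1]
    ys,xs=np.nonzero(q);print(n,q.sum(),xs.min(),xs.max(),ys.min(),ys.max(),xs.mean(),ys.mean())
    P=np.c_[xs,ys].astype(float);mu=P.mean(0);U=np.linalg.svd(P-mu)[2][0];t=(P-mu)@U
    e=[onz(i,mu+U*k,.127) for k in(t.min()-.3,t.max()+.3)];print(e,np.linalg.norm(e[0]-e[1]),'mid',onz(i,mu,.127),'dir deg',np.degrees(np.arctan2(*(e[0]-e[1])[:2])))
img=c['image'].copy();im2=s['image'].copy()
E
```

```text
bin [ 0.49922839 -0.10847554 -0.19364872] -11.09525445962456
[[-0.2 -2.4]
 [ 0.3 -0.8]
 [ 0.5  0.4]
 [ 2.1 -0.3]
 [ 0.3  1.3]
 [ 1.1  0.3]
 [ 0.3 -0.8]
 [ 1.2 -1.7]
 [-0.1  4.1]]
hook [ 0.55908821 -0.12021443  0.1       ]
top 264 218 261 172 177 239.5 174.5
[array([0.59361221, 0.13375717, 0.127     ]), array([0.59423315, 0.04565411, 0.127     ])] 0.08810525687173192 mid [0.59392265 0.08970992 0.127     ] dir deg -0.4038048389941354
side 277 240 253 272 314 246.83393501805054 293.2093862815884
[array([0.59732357, 0.03953456, 0.127     ]), array([0.59779851, 0.13096007, 0.127     ])] 0.09142674535370517 mid [0.59757386 0.08771483 0.127     ] dir deg -179.70235885100416
```

```bash
cat >> h.py <<'E'
def plan(target,yaw_tool_x=None,s=None):
    """target TCP world; print needed shift in tool axes (units) & rotation (units) assuming shift first, rotation after"""
    s=s or arm.sense();Rm=R.from_quat(s['tcp_rot']).as_matrix()
    d=Rm.T@(np.array(target)-s['tcp_pos']);print('t',round(s['time_s'],2),'tcp',np.round(s['tcp_pos'],4),'F',np.round(s['contact_force'],1),'M',np.round(s['wrist_torque'],2),'gap',round(s['finger_gap'],4));print('tool axes (cols)\n',np.round(Rm,3))
    print('shift units',np.round(d/.025,2))
    if yaw_tool_x is not None:
        X=np.array([np.cos(yaw_tool_x),np.sin(yaw_tool_x),0]);
        if X@Rm[:,0]<0: X=-X
        Y=np.array([0,0,-1.]);Rt=np.c_[X,Y,np.cross(X,Y)]
        rv=R.from_matrix(Rm.T@Rt).as_rotvec();print('turn units',np.round(np.degrees(rv)/5,2))
E
python3 - <<'E'
from h import *
from scipy.optimize import least_squares
c,s=np.load('c.npy',allow_pickle=True)
T=lambda u,v:(180+(u+.5)/2.3-.5,130+(v+.5)/2.3-.5)
S=lambda u,v:(200+(u+.5)/4-.5,180+(v+.5)/4-.5)
O=[(c,T(297,264),(-45,50,60)),(c,T(403,282),(-45,-50,60)),(s,S(490,312),(-45,50,60)),(s,S(527,178),(-45,-50,60)),(s,S(490,372),(-45,50,0)),(s,S(333,343),(45,50,0)),(s,S(330,283),(45,50,60)),(c,T(375,142),(61,0,152)),(s,S(318,88),(61,0,152))]
def pts(p):
    x,y,a=p;return lambda P:np.array([x+np.cos(a)*P[0]/1e3-np.sin(a)*P[1]/1e3,y+np.sin(a)*P[0]/1e3+np.cos(a)*P[1]/1e3,P[2]/1e3])
for sel in (O,[o for o in O if o[0] is c],[o for o in O if o[0] is s]):
    def f(p):
        g=pts(p);return np.concatenate([proj(i,g(P))[0]-uv for i,uv,P in sel])
    r=least_squares(f,[.51,-.115,-.15],loss='soft_l1');print('bin',r.x,np.degrees(r.x[2]));print(np.round(r.fun.reshape(-1,2),1).tolist())
    print('hook',pts(r.x)((61,0,100)))
plan([.559,-.12,.25],-.19)
E
```

```text
bin [ 0.49970841 -0.1082931  -0.18764913] -10.751503038469277
[[-0.2, -2.5], [0.4, -1.2], [0.5, 0.4], [1.8, -0.4], [0.2, 1.3], [1.0, 0.4], [0.2, -0.6], [0.9, -2.0], [0.3, 1.3]]
hook [ 0.55963758 -0.11967264  0.1       ]
bin [ 0.49586777 -0.10736342 -0.16862826] -9.661687421371361
[[-0.3, -0.1], [0.4, 0.3], [-0.1, -0.2]]
hook [ 0.55600254 -0.11760106  0.1       ]
bin [ 0.50136976 -0.10944508 -0.17775613] -10.18467601989851
[[0.0, -0.2], [0.9, -1.0], [-0.2, 0.7], [0.4, 0.2], [-0.4, -0.9], [-0.5, 1.0]]
hook [ 0.56140858 -0.12023119  0.1       ]
t 1.55 tcp [ 0.2386 -0.6046  0.2055] F [-0.  -1.2 -0.2] M [-0.03 -0.04 -0.01] gap 0.0942
tool axes (cols)
 [[ 0.367  0.     0.93 ]
 [-0.93   0.     0.367]
 [-0.    -1.     0.   ]]
shift units [-13.33  -1.78  19.04]
turn units [ -0.   -11.52   0.  ]
```

```bash
python3 - <<'E'
from h import *
c,s=np.load('c.npy',allow_pickle=True)
print('cab front bottom', onz(s,(340,133),0),onz(s,(385,134),0))
# front top edge: side (328,80),(391,80); top cam (540,236)/(540,320)?
print(tri([(s,(392,80)),(c,(570,319))]),tri([(s,(327,80)),(c,(570,227))]))
Rm=R.from_quat(arm.sense()['tcp_rot']).as_matrix()
for d in ([.30-.2386,-.33+.6046,.0],[.559-.3,-.1195+.33,0]): print(Rm.T@np.array(d)/.025)
E
```

```text
cab front bottom [ 0.44104208 -0.55271872  0.        ] [ 3.09067853e-01 -5.57473725e-01  1.11022302e-16]
[ 0.31116494 -0.54226836  0.18579811] [ 0.48393561 -0.55603082  0.16971722]
[-9.31632421e+00  4.47535972e-04  6.31555976e+00]
[-4.03060107e+00  7.79066891e-04  1.27271464e+01]
```

```bash
python3 -m jog '0 -0.8 0 0 0 0;0 -0.8 0 0 0 0;0 -0.8 0 0 0 0;0 -0.8 0 0 0 0;-0.8 -0.8 0.5 0 0 0;-0.8 -0.8 0.5 0 0 0;-0.8 0 0.55 0 0 0;-0.8 0 0.55 0 0 0;-0.8 0 0.55 0 0 0;-0.8 0 0.55 0 0 0;-0.8 0 0.55 0 0 0;-0.8 0 0.55 0 0 0;-0.8 0 0.55 0 0 0;-0.8 0 0.55 0 0 0;-0.8 0 0.55 0 0 0;-0.5 0 0.4 0 0 0' 1 60
python3 -m jog '-0.25 0 0.8 0 0 0;-0.25 0 0.8 0 0 0;-0.25 0 0.8 0 0 0;-0.25 0 0.8 0 0 0;-0.25 0 0.8 0 0 0;-0.25 0 0.8 0 0 0;-0.25 0 0.8 0 0 0;-0.25 0 0.8 0 0 0;-0.25 0 0.8 0 0 0;-0.25 0 0.8 0 0 0;-0.25 0 0.8 0 0 0;-0.25 0 0.8 0 0 0;-0.25 0 0.8 0 0 0;-0.25 0 0.8 0 0 0;-0.25 0 0.8 0 0 0;0 0 0 0 0 0'
python3 -m jog '0 0 0 0 -1 0;0 0 0 0 -1 0;0 0 0 0 -1 0;0 0 0 0 -1 0;0 0 0 0 -1 0;0 0 0 0 -1 0;0 0 0 0 -1 0;0 0 0 0 -1 0;0 0 0 0 -1 0;0 0 0 0 -1 0;0 0 0 0 -1 0;0 0 0 0 -0.6 0;0 0 0 0 0 0;0 0 0 0 0 0'
python3 - <<'E'
from h import *
plan([.559,-.1195,.20],-.178)
print(arm.sense()['q'])
w=arm.capture('wrist');save(w,'w1');t=arm.capture('top');save(t,'t1')
for n in('green_bin','hook'): print(n,[(np.round(r['xy'],1),round(r['p'],2)) for r in arm.tip_of(w,n)])
print(proj(w,[[.559,-.1195,.1],[.559,-.1195,.152],[.5,-.108,0]]))
E
```

```text
time_s: 3.15
tcp_pos: [0.3012, -0.3284, 0.3257]
tcp_rot: [-0.585, 0.397, -0.398, 0.585]
contact_force: [0.6, -0.1, -0.4]
finger_gap: 0.0941
time_s: 4.75
tcp_pos: [0.5473, -0.1301, 0.3253]
tcp_rot: [-0.585, 0.397, -0.397, 0.586]
contact_force: [-0.6, -0.1, -0.1]
finger_gap: 0.094
time_s: 6.15
tcp_pos: [0.545, -0.1336, 0.3255]
tcp_rot: [0.704, -0.065, 0.065, -0.704]
contact_force: [0.4, -0.8, -0.2]
finger_gap: 0.0939
t 6.15 tcp [ 0.545  -0.1336  0.3255] F [ 0.4 -0.8 -0.2] M [ 0.04 -0.09 -0.02] gap 0.0939
tool axes (cols)
 [[ 0.983 -0.     0.184]
 [-0.184 -0.001  0.983]
 [-0.    -1.    -0.001]]
shift units [0.45 5.02 0.66]
turn units [ 0.01 -0.08 -0.  ]
[ 0.46015776  0.40741322 -0.40138592  1.58903112  0.16887845  1.17970477
 -0.16138631]
green_bin [(array([172.1, 251.1]), 0.73), (array([284. , 185.9]), 0.7)]
hook [(array([331.1, 195.6]), 0.86), (array([ 52. , 305.9]), 0.55)]
[[329.33419728 198.10976359]
 [330.78343149 205.27470648]
 [283.41235428 188.08385249]]
```

View pics/w1.png

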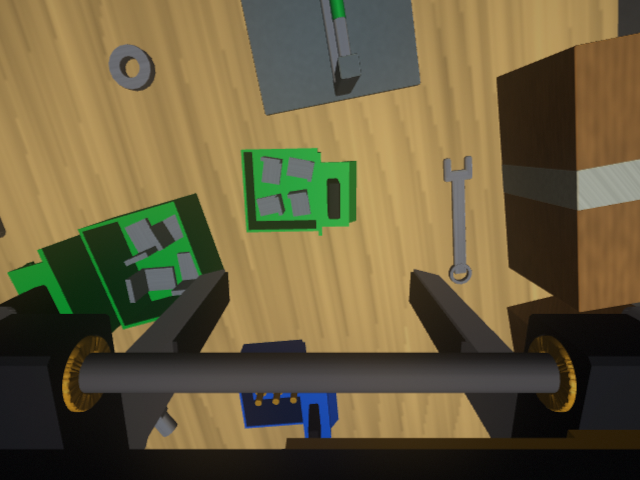

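```bash
python3 -m jog '0.26 0.4 0.37 0 -0.08 0;0.25 0.4 0.36 0 0 0;0 0.7 0 0 0 0;0 0.7 0 0 0 0;0 0.7 0 0 0 0;0 0.7 0 0 0 0;0 0.7 0 0 0 0;0 0.7 0 0 0 0;0 0.7 0 0 0 0;0 0 0 0 0 0;0 0 0 0 0 0'
python3 - <<'E'
from h import *
plan([.561,-.118,.113],-.178)
w=arm.capture('wrist');save(w,'w2');s=arm.capture('side');save(s,'s2')
print(proj(w,[[.561,-.118,.1],[.561,-.118,.152]]))
E
```

```text
time_s: 7.45
tcp_pos: [0.5616, -0.1161, 0.1824]
tcp_rot: [-0.704, 0.062, -0.061, 0.705]
contact_force: [-0.1, -0.5, 0.2]
finger_gap: 0.094
t 7.45 tcp [ 0.5616 -0.1161  0.1824] F [-0.1 -0.5  0.2] M [-0.05 -0.05  0.03] gap 0.094
tool axes (cols)
 [[ 0.985 -0.001  0.174]
 [-0.174  0.001  0.985]
 [-0.001 -1.     0.001]]
shift units [-0.01  2.78 -0.08]
turn units [-0.01  0.04 -0.01]
[[319.05205868 248.97596594]
 [318.95172408 272.07093649]]
```

View pics/w2.png

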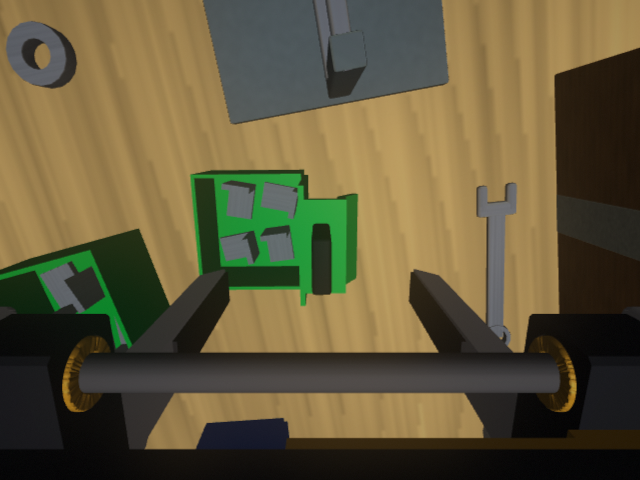

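View pics/s2.png

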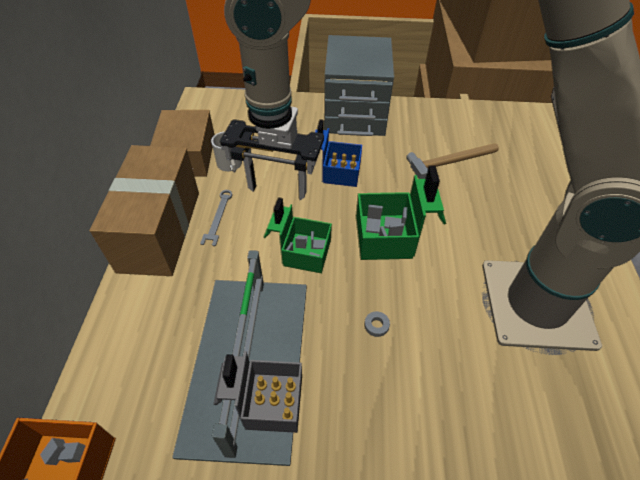

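```bash
python3 -m jog '0.04 0.5 0.12 0 0 0;0 0.5 0 0 0 0;0 0.5 0 0 0 0;0 0.5 0 0 0 0;0 0.5 0 0 0 0;0 0.25 0 0 0 0;0 0 0 0 0 0;0 0 0 0 0 0'
python3 -m jog '0 0 0 0 0 0;0 0 0 0 0 0;0 0 0 0 0 0;0 0 0 0 0 0;0 0 0 0 0 0;0 0 0 0 0 0;0 0 0 0 0 0;0 0 0 0 0 0;0 0 0 0 0 0;0 0 0 0 0 0' -1 60
python3 - <<'E'
from h import *
plan([.561,-.118,.113],-.178)
w=arm.capture('wrist');save(w,'w3');s=arm.capture('side');save(s,'s3')
cv2.imwrite('pics/s3c.png',cv2.resize(s['image'][120:320,200:400],None,fx=3,fy=3)[:,:,::-1])
E
```

```text
time_s: 8.35
tcp_pos: [0.5631, -0.1143, 0.1143]
tcp_rot: [-0.704, 0.062, -0.062, 0.704]
contact_force: [0.1, -0.1, 0.8]
finger_gap: 0.0942
time_s: 9.35
tcp_pos: [0.5629, -0.1143, 0.1142]
tcp_rot: [-0.704, 0.062, -0.062, 0.704]
contact_force: [0.1, -0.2, 0.4]
finger_gap: 0.0175
t 9.35 tcp [ 0.5629 -0.1143  0.1142] F [ 0.1 -0.2  0.4] M [-0.03 -0.07 -0.03] gap 0.0175
tool axes (cols)
 [[ 0.985  0.     0.175]
 [-0.175  0.     0.985]
 [ 0.    -1.     0.   ]]
shift units [-0.05  0.05 -0.16]
turn units [-0.    0.03  0.  ]
```

View pics/w3.png

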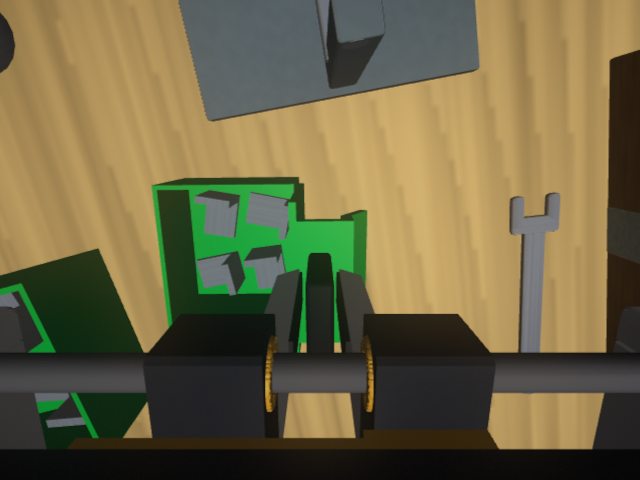

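View pics/s3c.png

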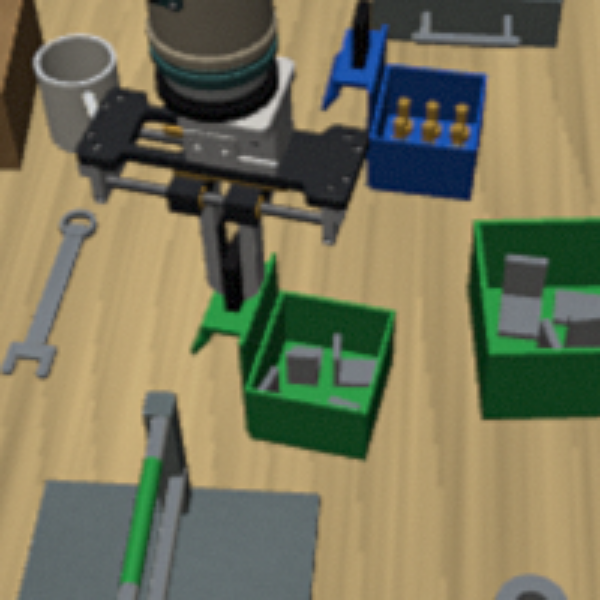

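Still closing: the gap is 17.5 mm and the tab is 12 mm, centred between the fingers. I'll finish closing.

```bash
python3 -m jog '0 0 0 0 0 0;0 0 0 0 0 0;0 0 0 0 0 0;0 0 0 0 0 0;0 0 0 0 0 0;0 0 0 0 0 0' -1 60
python3 -m jog '0 -0.1 0 0 0 0;0 -0.2 0 0 0 0;0 -0.2 0 0 0 0;0 -0.2 0 0 0 0;0 0 0 0 0 0;0 0 0 0 0 0'
python3 - <<'E'
from h import *
plan([.561,-.118,.113],-.178)
w=arm.capture('wrist');save(w,'w4');s=arm.capture('side');save(s,'s4')
cv2.imwrite('pics/s4c.png',cv2.resize(s['image'][120:320,200:400],None,fx=3,fy=3)[:,:,::-1])
E
```

```text
time_s: 10.05
tcp_pos: [0.5628, -0.1143, 0.1142]
tcp_rot: [-0.704, 0.062, -0.062, 0.704]
contact_force: [0.5, 0.0, -1.7]
finger_gap: 0.0114
time_s: 10.65
tcp_pos: [0.563, -0.1144, 0.132]
tcp_rot: [0.704, -0.062, 0.062, -0.704]
contact_force: [0.4, 0.1, -2.8]
finger_gap: 0.0115
t 10.65 tcp [ 0.563  -0.1144  0.132 ] F [ 0.4  0.1 -2.8] M [-0.1  -0.18 -0.01] gap 0.0115
tool axes (cols)
 [[ 0.985  0.     0.175]
 [-0.175 -0.     0.985]
 [ 0.    -1.    -0.   ]]
shift units [-0.05  0.76 -0.16]
turn units [0.   0.02 0.01]
```

View pics/s4c.png

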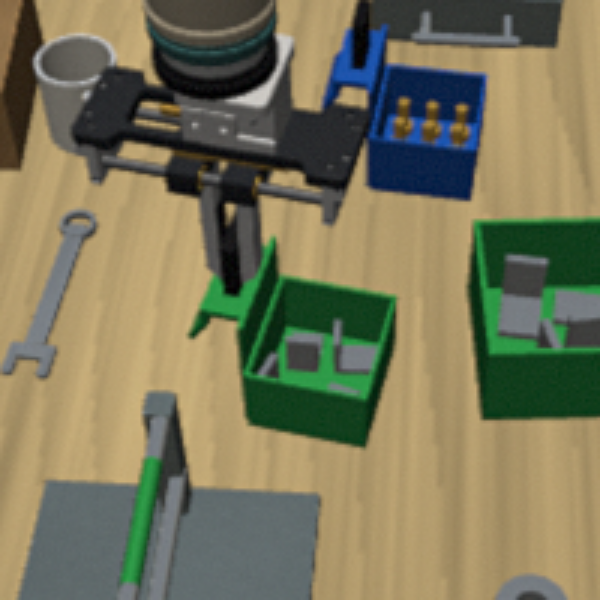

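```bash
python3 -m jog '0 -0.3 0 0 0 0;0 -0.5 0 0 0 0;0 -0.5 0 0 0 0;0 -0.5 0 0 0 0;0 -0.5 0 0 0 0;0 -0.5 0 0 0 0;0 -0.5 0 0 0 0;0 -0.5 0 0 0 0;0 -0.5 0 0 0 0;0 -0.5 0 0 0 0;0 -0.5 0 0 0 0;0 -0.5 0 0 0 0;0 -0.5 0 0 0 0;0 0 0 0 0 0'
python3 -m jog '-0.01 0 0.2 0 0 0;-0.01 0 0.4 0 0 0;-0.01 0 0.5 0 0 0;-0.02 0 0.5 0 0 0;-0.02 0 0.5 0 0 0;-0.02 0 0.5 0 0 0;-0.02 0 0.5 0 0 0;-0.02 0 0.5 0 0 0;-0.02 0 0.5 0 0 0;-0.02 0 0.5 0 0 0;-0.02 0 0.5 0 0 0;-0.02 0 0.5 0 0 0;-0.02 0 0.5 0 0 0;-0.02 0 0.5 0 0 0;-0.02 0 0.5 0 0 0;0 0 0.5 0 0 0;0 0 0.4 0 0 0;0 0 0.2 0 0 0'
python3 -m jog '0 0 0 0 -0.4 0;0 0 0 0 -0.4 0;0 0 0 0 -0.4 0;0 0 0 0 -0.4 0;0 0 0 0 -0.4 0;0 0 0 0 0 0;0 0 0 0 0 0'
python3 - <<'E'
from h import *
plan([.592,.087,.29],0)
cc={}
for n in('side','top','wrist'):
    c=arm.capture(n);save(c,n+'5');cc[n]=c
    print(n,'hook',[(np.round(r['xy'],1),round(r['p'],2)) for r in arm.tip_of(c,'hook')],'bay',[(np.round(r['xy'],1),round(r['p'],2)) for r in arm.tip_of(c,'bay_top')])
np.save('c5.npy',cc,allow_pickle=True)
s=cc['side'];cv2.imwrite('pics/s5c.png',cv2.resize(s['image'][80:330,180:430],None,fx=2.4,fy=2.4,interpolation=cv2.INTER_CUBIC)[:,:,::-1])
s=cc['top'];cv2.imwrite('pics/t5c.png',cv2.resize(s['image'][120:320,160:360],None,fx=3,fy=3,interpolation=cv2.INTER_CUBIC)[:,:,::-1])
E
```

```text
time_s: 12.15
tcp_pos: [0.5641, -0.1143, 0.2913]
tcp_rot: [0.704, -0.061, 0.063, -0.704]
contact_force: [-0.5, -0.3, -3.6]
finger_gap: 0.0116
time_s: 13.95
tcp_pos: [0.5922, 0.0903, 0.2892]
tcp_rot: [-0.704, 0.062, -0.062, 0.705]
contact_force: [-0.9, 0.5, -2.0]
finger_gap: 0.0115
time_s: 14.65
tcp_pos: [0.5922, 0.0884, 0.2892]
tcp_rot: [0.707, -0.001, 0.001, -0.707]
contact_force: [-0.3, 0.3, -2.9]
finger_gap: 0.0118
t 14.65 tcp [0.5922 0.0884 0.2892] F [-0.3  0.3 -2.9] M [-0.08 -0.16 -0.  ] gap 0.0118
tool axes (cols)
 [[ 1.    -0.     0.002]
 [-0.002 -0.     1.   ]
 [-0.    -1.    -0.   ]]
shift units [-0.01 -0.03 -0.06]
turn units [ 0.   -0.03 -0.  ]
side hook [(array([242.6, 242.3]), 0.81), (array([428. , 194.7]), 0.59)] bay [(array([247.7, 289.7]), 0.47)]
top hook [(array([368.3, 354.4]), 0.62)] bay []
wrist hook [(array([319.9, 282. ]), 0.58)] bay [(array([325.2, 222.9]), 0.64)]
```

View pics/s5c.png

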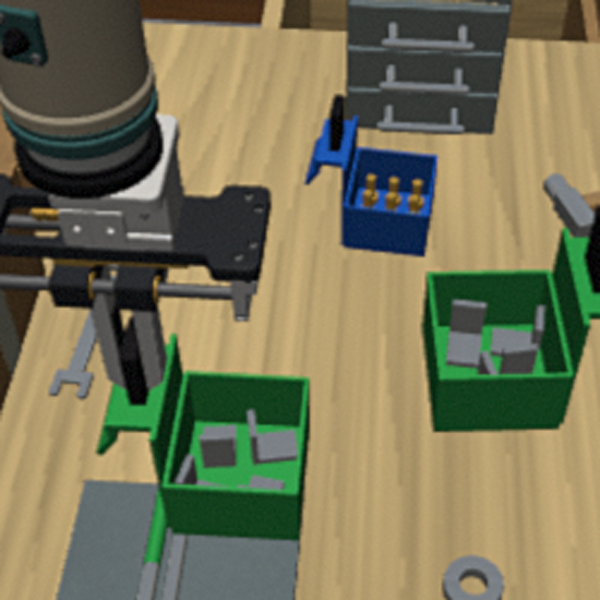

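View pics/t5c.png

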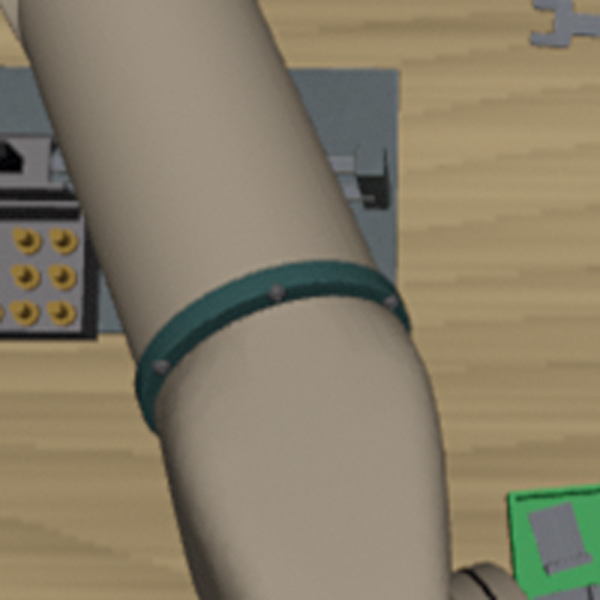

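View pics/wrist5.png

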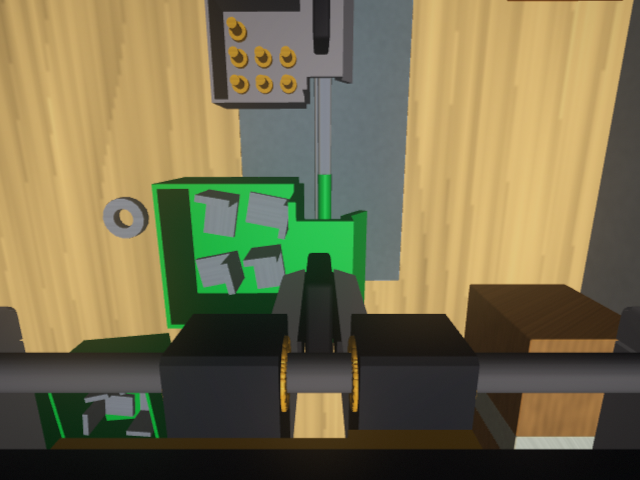

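```bash
python3 - <<'E'
from h import *
from scipy.optimize import least_squares
cc=np.load('c5.npy',allow_pickle=True).item();w=cc['wrist'];s=cc['side'];tz=.2892
im=w['image'];h=cv2.cvtColor(im,cv2.COLOR_RGB2HSV)
def gm(h):return (h[...,0]>40)&(h[...,0]<80)&(h[...,1]>110)
for r in range(178,216,6):
    x=np.nonzero(gm(h)[r,310:345])[0]+310; print(r,x.min(),x.max(), onz(w,((x.min()+x.max())/2,r),.128)[:2], 'grey/black tab')
r=150;print(im[r,305:345:1].sum(1))
a=[onz(w,(320.5,r),.128) for r in(176,)]; print('green far end y',a)
# tab in wrist: black cols at rows
for r in (258,266,274,282):
    x=np.nonzero(im[r,290:350].sum(1)<75)[0]+290; print('tab',r,x.min(),x.max())
print('tab proj',proj(w,[[.5922-.006,.0884+.018,tz+.0378],[.5922+.006,.0884+.018,tz+.0378],[.5922-.006,.0884+.018,tz-.0082],[.5922+.006,.0884+.018,tz-.0082],[.5922-.012,.0884+.05,tz-.054],[.5922-.106,.0884+.05,tz-.054]]))
cv2.imwrite('pics/w5c.png',cv2.resize(im[160:340,140:380],None,fx=3.3,fy=3.3,interpolation=cv2.INTER_CUBIC)[:,:,::-1])
# side fit
S=lambda u,v:(180+(u+.5)/2.4-.5,80+(v+.5)/2.4-.5)
O=[(S(163,487),(45,50,60)),(S(298,500),(-45,50,60)),(S(309,379),(-45,-50,60)),(S(299,538),(-45,50,0)),(S(162,528),(45,50,0)),(S(182,373),(45,-50,60))]
def X(p,P):
    P=np.array(P)/1e3-np.array([.061,0,.1]);return R.from_euler('yz',[p[3],p[4]]).apply(P)+p[:3]
f=lambda p:np.concatenate([proj(s,X(p,P))[0]-uv for uv,P in O]+[[(p[2]-(tz-.0142))*1000]])
q=least_squares(f,[.592,.088,tz-.014,0,0],loss='soft_l1');print('side hook',q.x[:3],'pitch,yaw deg',np.degrees(q.x[3:]));print(np.round(q.fun,1))
E
```

```text
178 318 330 [0.59669593 0.13229017] grey/black tab
184 318 330 [0.59670173 0.12683315] grey/black tab
190 318 330 [0.59670758 0.12133322] grey/black tab
196 318 330 [0.59671347 0.11578985] grey/black tab
202 318 330 [0.5967194  0.11020254] grey/black tab
208 318 330 [0.59672539 0.10457077] grey/black tab
214 318 330 [0.59673142 0.09889399] grey/black tab
[344 345 345 347 351 346 342 345 349 293 322 390 368 308 347 397 410 413
 410 406 409 409 412 414 402 349 329 343 344 341 340 338 335 338 343 342
 341 341 341 340]
green far end y [array([0.59349335, 0.134107  , 0.128     ])]Traceback (most recent call last):
  File "<stdin>", line 12, in <module>
    return umr_minimum(a, axis, None, out, keepdims, initial, where)
ValueError: zero-size array to reduction operation minimum which has no identity
```

```bash
python3 - <<'E'
from h import *
from scipy.optimize import least_squares
cc=np.load('c5.npy',allow_pickle=True).item();w=cc['wrist'];s=cc['side'];tz=.2892
im=w['image']
for r in (258,266):
    print('tab',r,im[r,300:340].sum(1))
print('tab proj',proj(w,[[.5922-.006,.0884+.018,tz+.0378],[.5922+.006,.0884+.018,tz+.0378],[.5922-.006,.0884+.018,tz-.0082],[.5922+.006,.0884+.018,tz-.0082],[.5922-.012,.0884+.05,tz-.054],[.5922-.106,.0884+.05,tz-.054]]))
cv2.imwrite('pics/w5c.png',cv2.resize(im[160:340,140:380],None,fx=3.3,fy=3.3,interpolation=cv2.INTER_CUBIC)[:,:,::-1])
S=lambda u,v:(180+(u+.5)/2.4-.5,80+(v+.5)/2.4-.5)
O=[(S(163,487),(45,50,60)),(S(298,500),(-45,50,60)),(S(309,379),(-45,-50,60)),(S(299,538),(-45,50,0)),(S(162,528),(45,50,0)),(S(182,373),(45,-50,60))]
def X(p,P):
    P=np.array(P)/1e3-np.array([.061,0,.1]);return R.from_euler('yz',[p[3],p[4]]).apply(P)+p[:3]
f=lambda p:np.concatenate([proj(s,X(p,P))[0]-uv for uv,P in O]+[[(p[2]-(tz-.0142))*1000]])
q=least_squares(f,[.592,.088,tz-.014,0,0],loss='soft_l1');print('side hook',q.x[:3],'pitch,yaw deg',np.degrees(q.x[3:]));print(np.round(q.fun,1))
E
```

```text
tab 258 [310 312 310 309 309 309 316 214  98  85  84  82  82  82  82  85  86  86
  82  84  81  84  84  89  84  84  86  85  87  86 185 289 318 318 321 321
 320 317 320 319]
tab 266 [306 310 309 306 309 309 231 116  79  79  82  79  82  80  81  82  82  81
  82  81  81  83  79  83  78  81  83  83  84  80  81 242 308 316 313 316
 317 316 318 317]
tab proj [[304.56076196 281.22702509]
 [334.07359947 281.16678995]
 [307.88990469 250.55558898]
 [330.60804806 250.5075068 ]
 [300.00047307 181.76287784]
 [150.45023159 182.10472755]]
side hook [0.59059165 0.08343415 0.2750214 ] pitch,yaw deg [-3.28622127  0.80485478]
[ 0.  -0.3  0.  -1.7 -0.7  0.3 -1.6  1.6  2.5  2.   0.5 -1.1  0. ]
```

View pics/w5c.png

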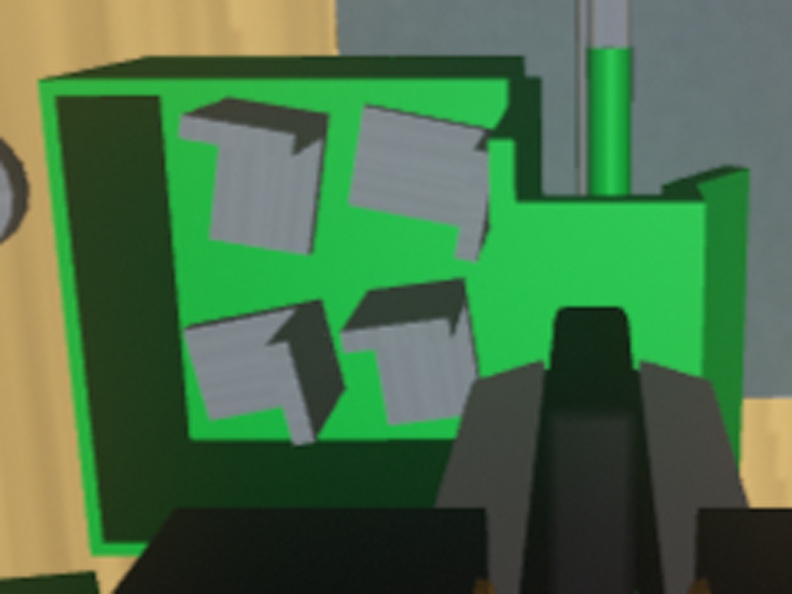

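```bash
python3 -m jog '0.1 0.2 0.12 0 0 0;0 0.4 0 0 0 0;0 0.4 0 0 0 0;0 0.4 0 0 0 0;0 0.4 0 0 0 0;0 0.4 0 0 0 0;0 0.4 0 0 0 0;0 0.4 0 0 0 0;0 0.4 0 0 0 0;0 0.4 0 0 0 0;0 0.4 0 0 0 0;0 0.2 0 0 0 0;0 0 0 0 0 0;0 0 0 0 0 0'
python3 - <<'E'
from h import *
plan([.5937,.090,.1452],0)
cc={}
for n in('side','wrist'):
    c=arm.capture(n);cc[n]=c
    print(n,'hook',[(np.round(r['xy'],1),round(r['p'],2)) for r in arm.tip_of(c,'hook')],'bay',[(np.round(r['xy'],1),round(r['p'],2)) for r in arm.tip_of(c,'bay_top')])
w=cc['wrist'];h=cv2.cvtColor(w['image'],cv2.COLOR_RGB2HSV);m=(h[...,0]>40)&(h[...,0]<80)&(h[...,1]>110)
cv2.imwrite('pics/w6.png',w['image'][:,:,::-1])
s=cc['side'];cv2.imwrite('pics/s6c.png',cv2.resize(s['image'][180:330,180:330],None,fx=4,fy=4,interpolation=cv2.INTER_CUBIC)[:,:,::-1])
np.save('c6.npy',cc,allow_pickle=True)
E
```

```text
time_s: 16.5
tcp_pos: [0.5949, 0.0918, 0.1794]
tcp_rot: [-0.707, 0.0, -0.001, 0.707]
contact_force: [0.7, -0.9, -1.8]
finger_gap: 0.0116
t 16.5 tcp [0.5949 0.0918 0.1794] F [ 0.7 -0.9 -1.8] M [ 0.01 -0.25  0.05] gap 0.0116
tool axes (cols)
 [[ 1.     0.     0.001]
 [-0.001  0.     1.   ]
 [ 0.    -1.     0.   ]]
shift units [-0.05  1.37 -0.07]
turn units [-0.   -0.01  0.01]
side hook [(array([246.1, 282.5]), 0.98), (array([428.2, 192.9]), 0.96)] bay [(array([244.7, 291.5]), 0.58)]
wrist hook [(array([319. , 280.2]), 0.82)] bay []
```

View pics/w6.png

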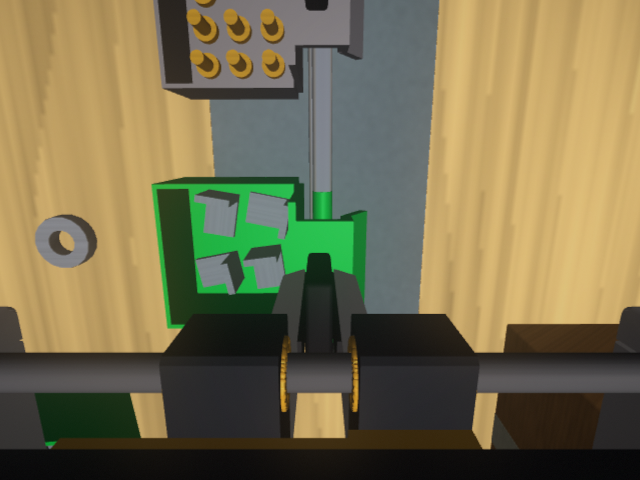

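View pics/s6c.png

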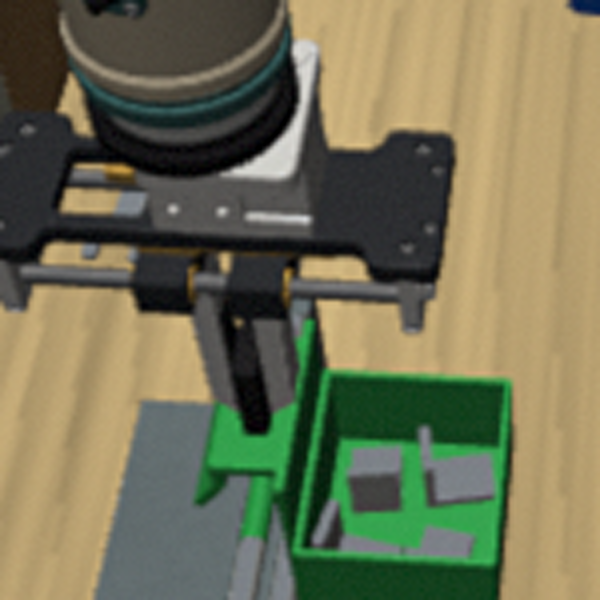

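```bash
python3 - <<'E'
from h import *
cc=np.load('c6.npy',allow_pickle=True).item();w=cc['wrist'];s=cc['side']
h=cv2.cvtColor(w['image'],cv2.COLOR_RGB2HSV);m=(h[...,0]>40)&(h[...,0]<80)&(h[...,1]>110)
for r in (196,204,212):
    x=np.nonzero(m[r,305:345])[0]+305;print(r,x.min(),x.max(),onz(w,((x.min()+x.max())/2,r),.128)[:2])
r=80;g=w['image'][r].astype(int).sum(1);print(g[300:345])
for r in range(185,198):print(r,m[r,322],end=' ')
h=cv2.cvtColor(s['image'],cv2.COLOR_RGB2HSV);m=(h[...,0]>40)&(h[...,0]<80)&(h[...,1]>110)
for r in (300,304,308,312):
    x=np.nonzero(m[r,230:252])[0]+230;print('side',r,x, onz(s,(x.mean(),r),.128)[:2] if len(x) else '')
print([np.round(proj(s,X),1).tolist() for X in ([[.5976,.0877,.131]],[[.5949,.0918,.1652]],[[.5949+.012,.0918+.035,.1712],[.5949-.012,.0918+.035,.1712]])])
E
```

```text
196 313 331 [0.59695313 0.13284219]
204 313 331 [0.59695278 0.12778621]
212 313 331 [0.59695243 0.1226765 ]
[127 127 157 287 338 341 343 342 290 294 361 337 268 287 346 380 397 402
 401 398 397 394 396 398 400 400 401 403 399 393 371 334 331 341 337 337
 336 337 335 336 334 333 332 332 332]
185 False 186 False 187 False 188 False 189 False 190 False 191 False 192 True 193 True 194 True 195 True 196 True 197 True side 300 [230 231 232 233 234 235 243 244 245 246 247 248 249 250 251] [0.60524873 0.1033024 ]
side 304 [230 231 232 242 243 244 245 246 247 248 249 250 251] [0.60074876 0.11141997]
side 308 [241 242 243 244 245 246 247 250 251] [0.59487741 0.11935043]
side 312 [240 241 242 243 244 245 246 251] [0.59612558 0.12760755]
[[[246.6, 292.0]], [[245.4, 283.7]], [[234.7, 298.6], [248.7, 299.3]]]
```

```bash
python3 -m jog '0 0.2 0 0 0 0;0 0.2 0 0 0 0;0 0.2 0 0 0 0;0 0.2 0 0 0 0;0 0.2 0 0 0 0;0 0 0 0 0 0;0 0 0 0 0 0'
python3 - <<'E'
from h import *
plan([.5937,.090,.1452],0)
E
python3 -m jog '0 0.08 0 0 0 0;0 0.08 0 0 0 0;0 0 0 0 0 0;0 0 0 0 0 0'
python3 - <<'E'
from h import *
plan([.5937,.090,.1452],0)
s=arm.capture('side');w=arm.capture('wrist');save(w,'w7')
cv2.imwrite('pics/s7c.png',cv2.resize(s['image'][180:330,180:330],None,fx=4,fy=4,interpolation=cv2.INTER_CUBIC)[:,:,::-1])
E
```

```text
time_s: 17.5
tcp_pos: [0.5945, 0.0917, 0.1541]
tcp_rot: [-0.707, 0.001, -0.0, 0.707]
contact_force: [-1.0, 0.1, -2.4]
finger_gap: 0.0117
t 17.5 tcp [0.5945 0.0917 0.1541] F [-1.   0.1 -2.4] M [-0.01 -0.19  0.03] gap 0.0117
tool axes (cols)
 [[ 1.    -0.     0.001]
 [-0.001  0.     1.   ]
 [-0.    -1.     0.   ]]
shift units [-0.03  0.35 -0.07]
turn units [-0.   -0.01 -0.  ]
time_s: 17.9
tcp_pos: [0.5946, 0.0917, 0.1503]
tcp_rot: [-0.707, 0.0, -0.0, 0.707]
contact_force: [1.2, -0.1, -1.7]
finger_gap: 0.0115
t 17.9 tcp [0.5946 0.0917 0.1503] F [ 1.2 -0.1 -1.7] M [-0.05 -0.21 -0.03] gap 0.0115
tool axes (cols)
 [[ 1.     0.     0.001]
 [-0.001  0.     1.   ]
 [ 0.    -1.     0.   ]]
shift units [-0.04  0.2  -0.07]
turn units [-0.   -0.01  0.  ]
```

View pics/s7c.png

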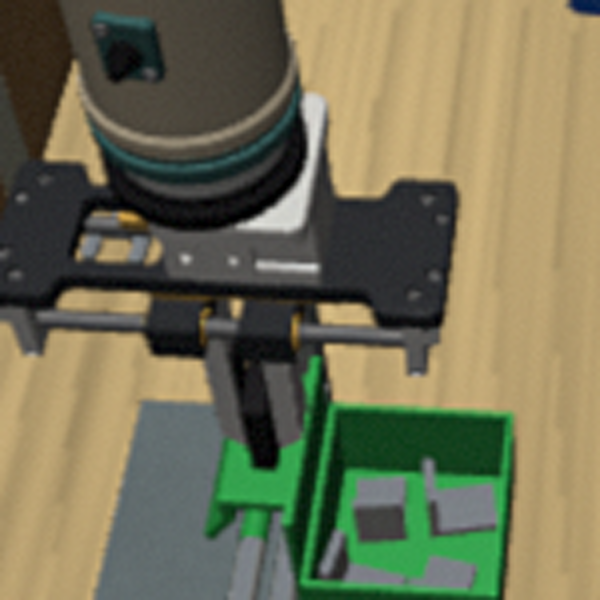

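```bash
python3 -m jog '0 0.08 0 0 0 0;0 0.08 0 0 0 0;0 0 0 0 0 0;0 0 0 0 0 0'
python3 -m jog '0 0.04 0 0 0 0;0 0 0 0 0 0;0 0 0 0 0 0'
python3 -m jog '0 0.04 0 0 0 0;0 0 0 0 0 0;0 0 0 0 0 0'
```

```text
time_s: 18.4
tcp_pos: [0.5945, 0.0917, 0.1461]
tcp_rot: [0.707, -0.0, 0.0, -0.707]
contact_force: [0.7, 0.0, -3.1]
finger_gap: 0.0118
time_s: 18.7
tcp_pos: [0.5946, 0.0916, 0.1452]
tcp_rot: [0.707, -0.0, 0.0, -0.707]
contact_force: [0.8, 0.2, -2.6]
finger_gap: 0.0119
time_s: 19.0
tcp_pos: [0.5947, 0.0917, 0.1451]
tcp_rot: [0.707, -0.0, 0.001, -0.707]
contact_force: [-2.2, -0.6, 5.6]
finger_gap: 0.0116
```

```bash
python3 -m jog '-0.05 0 0 0 0 0;-0.05 0 0 0 0 0;0 0 0 0 0 0;0 0 0 0 0 0'
python3 -m jog '-0.015 0 0 0 0 -0.2;-0.015 0 0 0 0 -0.2;-0.01 0 0 0 0 -0.2;0 0 0 0 0 0;0 0 0 0 0 0'
python3 - <<'E'
from h import *
plan([.5937,.090,.1452],0)
s=arm.capture('side')
cv2.imwrite('pics/s8c.png',cv2.resize(s['image'][180:330,180:330],None,fx=4,fy=4,interpolation=cv2.INTER_CUBIC)[:,:,::-1])
E
```

```text
time_s: 19.4
tcp_pos: [0.5939, 0.0918, 0.1451]
tcp_rot: [-0.707, -0.001, -0.002, 0.707]
contact_force: [3.7, -1.6, 5.2]
finger_gap: 0.0112
time_s: 19.9
tcp_pos: [0.5914, 0.092, 0.1448]
tcp_rot: [-0.707, -0.018, -0.019, 0.707]
contact_force: [1.5, -0.7, 6.4]
finger_gap: 0.0116
t 19.9 tcp [0.5914 0.092  0.1448] F [ 1.5 -0.7  6.4] M [-0.11 -0.73  0.03] gap 0.0116
tool axes (cols)
 [[ 0.999  0.053  0.001]
 [-0.001  0.     1.   ]
 [ 0.053 -0.999  0.   ]]
shift units [ 0.09 -0.01 -0.08]
turn units [-0.   -0.01  0.61]
```

View pics/s8c.png

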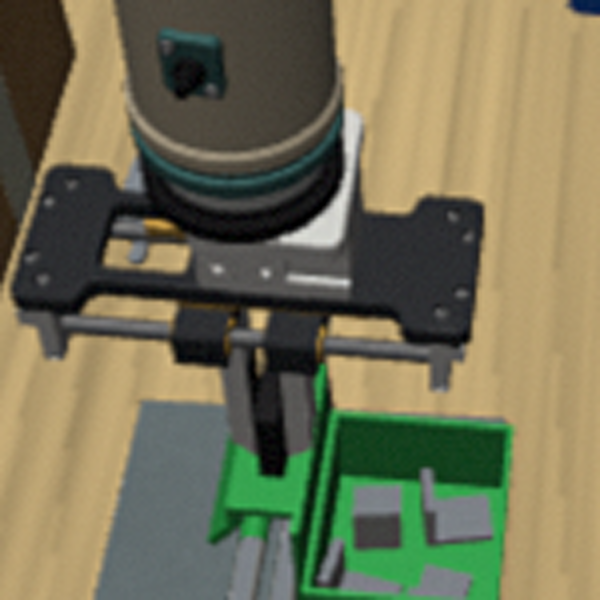

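```bash
python3 -m jog '-0.03 0 0 0 0 -0.2;-0.03 0 0 0 0 -0.2;0 0 0 0 0 0;0 0 0 0 0 0'
python3 - <<'E'
from h import *
plan([.5937,.090,.1452],0)
E
```

```text
time_s: 20.35
tcp_pos: [0.5895, 0.0921, 0.1445]
tcp_rot: [-0.706, -0.03, -0.031, 0.707]
contact_force: [0.9, 0.6, 6.4]
finger_gap: 0.0118
t 20.35 tcp [0.5895 0.0921 0.1445] F [0.9 0.6 6.4] M [-0.1  -0.59  0.04] gap 0.0118
tool axes (cols)
 [[ 0.996  0.087  0.001]
 [-0.001  0.     1.   ]
 [ 0.087 -0.996  0.   ]]
shift units [ 0.17 -0.01 -0.08]
turn units [-0.   -0.01  1.  ]
```

```bash
python3 -m jog '0 0 0 0 0 0;0 0 0 0 0 0;0 0 0 0 0 0;0 0 0 0 0 0' -0.66
python3 - <<'E'
from h import *
plan([.5937,.090,.1452],0)
s=arm.capture('side')
cv2.imwrite('pics/s9c.png',cv2.resize(s['image'][180:330,180:330],None,fx=4,fy=4,interpolation=cv2.INTER_CUBIC)[:,:,::-1])
E
```

```text
time_s: 20.75
tcp_pos: [0.5888, 0.0915, 0.1434]
tcp_rot: [0.707, 0.03, 0.031, -0.706]
contact_force: [-0.1, 0.2, -1.1]
finger_gap: 0.0158
t 20.75 tcp [0.5888 0.0915 0.1434] F [-0.1  0.2 -1.1] M [-0.02  0.01 -0.05] gap 0.0158
tool axes (cols)
 [[ 0.996  0.085  0.001]
 [-0.001 -0.     1.   ]
 [ 0.085 -0.996 -0.   ]]
shift units [ 0.2  -0.05 -0.06]
turn units [ 0.   -0.01  0.98]
```

View pics/s9c.png

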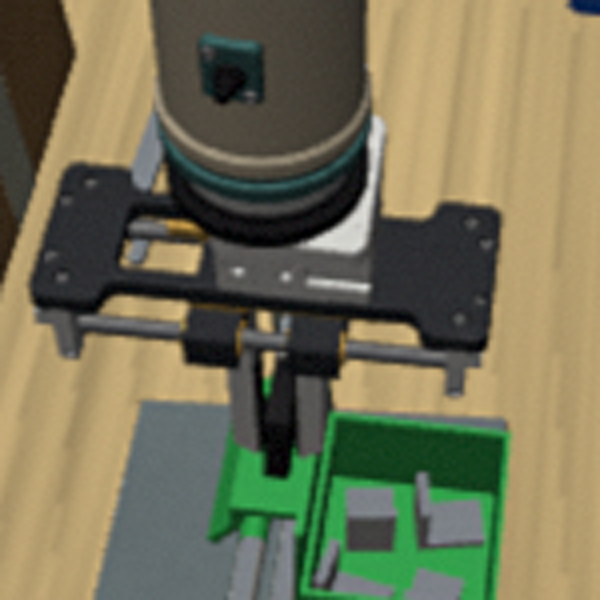

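```bash
python3 -m jog '0 0 0 0 0 0;0 0 0 0 0 0;0 0 0 0 0 0;0 0 0 0 0 0;0 0 0 0 0 0' -0.2
python3 -m jog '0 -0.2 0 0 0 0;0 -0.3 0 0 0 0;0 -0.4 0 0 0 0;0 -0.5 0 0 0 0;0 -0.5 0 0 0 0;0 -0.6 0 0 0 0;0 -0.6 0 0 0 0;0 -0.6 0 0 0 0;0 -0.6 0 0 0 0;0 -0.6 0 0 0 0;0 0 0 0 0 0'
python3 - <<'E'
from h import *
plan([.5937,-.15,.25],0)
for n in ('side','wrist'):
    c=arm.capture(n);save(c,n+'10')
E
```

```text
time_s: 21.3
tcp_pos: [0.5896, 0.0917, 0.1441]
tcp_rot: [0.706, 0.03, 0.031, -0.706]
contact_force: [0.4, 0.7, 0.9]
finger_gap: 0.0376
time_s: 22.4
tcp_pos: [0.5802, 0.0923, 0.2692]
tcp_rot: [-0.706, -0.032, -0.033, 0.707]
contact_force: [-0.1, 0.7, 0.8]
finger_gap: 0.0376
t 22.4 tcp [0.5802 0.0923 0.2692] F [-0.1  0.7  0.8] M [-0.06  0.02 -0.  ] gap 0.0376
tool axes (cols)
 [[ 0.996  0.092  0.001]
 [-0.001  0.001  1.   ]
 [ 0.092 -0.996  0.001]]
shift units [ 0.48  0.8  -9.69]
turn units [-0.01 -0.01  1.06]
```

View pics/side10.png

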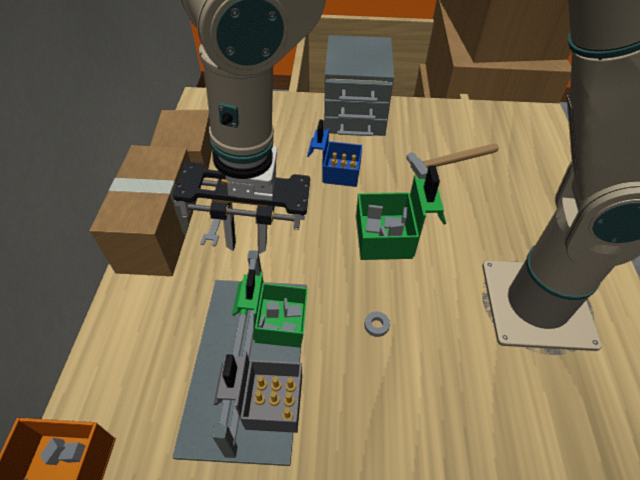

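View pics/wrist10.png

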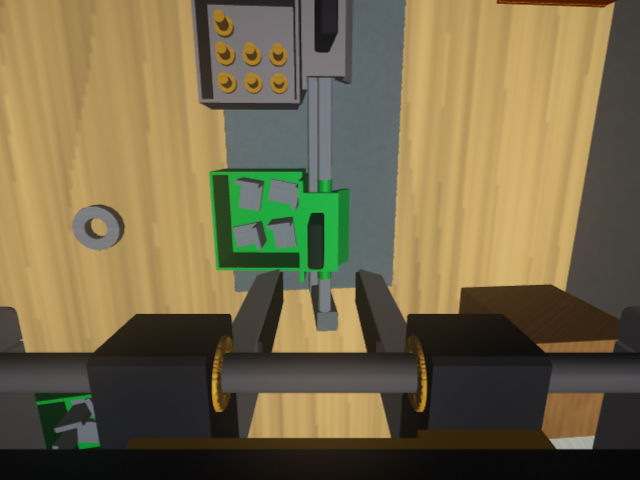

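The bin hangs on the green stretch: in the wrist view, green paint shows on both sides of the hook at rows 185 and 275. I'll move the arm aside for a top-view check.

```bash
python3 -m jog '0 -0.4 -0.2 0 0 0;0 -0.4 -0.4 0 0 0;0 0 -0.6 0 0 0;0 0 -0.6 0 0 0;0 0 -0.6 0 0 0;0 0 -0.6 0 0 0;0 0 -0.6 0 0 0;0 0 -0.6 0 0 0;0 0 -0.6 0 0 0;0 0 -0.6 0 0 0;0 0 -0.6 0 0 0;0 0 -0.6 0 0 0;0 0 -0.6 0 0 0;0 0 -0.6 0 0 0;0 0 -0.4 0 0 0;0 0 0 0 0 0;0 0 0 0 0 0'
python3 - <<'E'
from h import *
c=arm.capture('top');s=arm.capture('side');save(c,'t11');save(s,'s11')
ht=[r['xy'] for r in arm.tip_of(c,'hook')];hs=[r['xy'] for r in arm.tip_of(s,'hook')];print(ht,hs)
for a in ht:
  for b in hs:
    P=tri([(c,a),(s,b)]);print(np.round(P,4),np.round(proj(c,P)[0]-a,1))
print('blue',[r['xy'] for r in arm.tip_of(c,'blue_bin')],[r['xy'] for r in arm.tip_of(s,'blue_bin')])
a=cv2.resize(c['image'][130:290,120:300],None,fx=3.3,fy=3.3,interpolation=cv2.INTER_CUBIC);cv2.imwrite('pics/t11c.png',a[:,:,::-1])
b=cv2.resize(s['image'][240:360,200:330],None,fx=4.5,fy=4.5,interpolation=cv2.INTER_CUBIC);cv2.imwrite('pics/s11c.png',b[:,:,::-1])
E
```

```text
time_s: 24.2
tcp_pos: [0.577, -0.1129, 0.2861]
tcp_rot: [-0.706, -0.03, -0.031, 0.707]
contact_force: [-1.1, -0.6, -0.3]
finger_gap: 0.0376
[[240.4, 177.4]] [[251.2, 291.3], [427.8, 194.3]]
[0.5878 0.0871 0.1331] [ 0.  -0.6]
[0.4204 0.0863 0.4596] [-28.2  64.6]
blue [[458.6, 265.3]] [[344.3, 174.3]]
```

View pics/t11c.png

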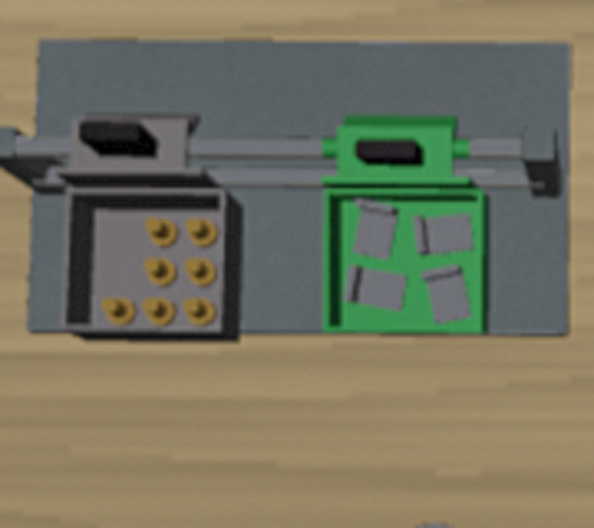

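View pics/s11c.png

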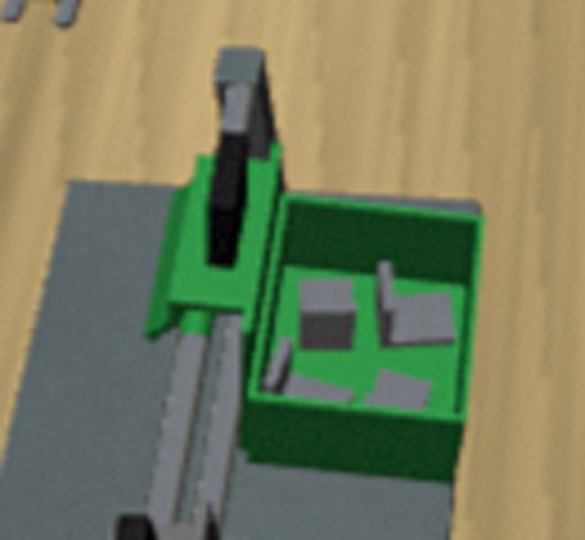

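The top and side crops show the bin square on the bar, with its hook centred on the green stretch. The hook point measures (0.588, 0.087, 0.133), 6–9 mm forward of the bar as the task describes. I'm handing it in.

```bash
python3 - <<'E'
from h import *
print(arm.finish_job(), arm.sense()['time_s'])
E
```

```text
the job is handed in; nothing more can be done
the job is handed in; nothing more can be done
```

The smaller green bin now hangs on the rack's top bar at the green stretch, open side towards the robot and hook over the bar. I handed the job in at about 24.5 s of the 61 s allowed.

- **Pick and carry:** I pinched the tab front to back at 60 N and lifted the bin level. I carried it over the bar and set the hook down at about 8 N of contact, with the TCP height matching the 131 mm bar.
- **Release:** I eased the bin forward and about 5° nose-down so it would not swing, then opened the fingers slowly. The wrist force fell to about 1 N, and I drew straight up.
- **Last checks:** With the arm clear, the networks put the hook at (0.588, 0.087, 0.133). The middle of the green stretch measures about (0.596, 0.089, 0.131). Green paint shows on both sides of the hook in the top view, and the bin looks square to the bar.
- **Blue bin:** I never touched it. In the last pictures its network points lie 2–5 px from those at the start, within the networks' scatter, and it still stands in place.
- **Disagreements:** The top and side cameras differed by about 4 mm in x, so I used hook-to-bar distances within the same camera. Before lowering, the side-camera corner fit suggested a 3° tilt that the wrist view did not show, so I disregarded it.

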